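# Fit check of a double-lidded sheet-steel tin

## Robot

A 7-joint arm with a two-finger parallel gripper is mounted at the origin on the work surface. World frame = base frame: x ahead of the robot, y to its left, z up, the work surface at z = 0. Lengths are in mm, angles in rad, forces in N, time in s.
With the tool pointing down it reaches from about 425 to 950 mm from the base axis. Payload 4.7 kg.
Tool frame: the origin (TCP) lies on the centre line of the jaws, within the pads' length; the fingertips stand 22 mm ahead of it and the grasp point (between the pads) lies 3 mm ahead of it; z points along the fingers, y is the line along which they close (so a half turn about z gives the same grasp; the last joint's range is limited). The gripper opens to 85 mm and grips with 20 to 120 N. Pads are 22 mm wide; open, the fingers measure 114 mm over their backs; the gripper's body (76 mm by 85 mm) begins 54 mm behind the grasp point. The pads swing forward as they close: fully open they stand 13 mm farther back than shut.
Start: joints at [-1.246, 0.469, -0.049, 1.532, 0.024, 1.141, -0.082], TCP at [233.825, 633.224, 253.335] pointing down, gripper open.
Joint ranges: [-2.59, 2.59], [-0.33, 1.99], [-1.39, 1.29], [0.1, 2.45], [-1.04, 4.18], [0.21, 1.99], [-2.66, 2.66]. Speed limits (rad/s): [2.57, 2.57, 3.14, 3.14, 3.14, 3.14, 3.14].

## Interface

Orientations are given as a unit quaternion [w, x, y, z].
In Python, from workcell import sensors, camera, camera_info, ctrl, finder gives the robot as it stands.
- The arm moves only by the tool jog_arm, never from a script. Its argument "steps" is a list of rows, each a list of 7 numbers: the shift along the tool's x, y, z normalised to -1 to 1, where 1 is 0.1 m, then the turn, a rotation vector about the tool's x, y, z normalised to -1 to 1, where 1 is pi rad, then the opening, from 0 (shut) to 1 (fully open). A call has 1 to 10 rows; each row is the pose to reach, as a shift and turn from the pose commanded when the call began, along the tool's axes at that moment, turning the shorter way round; what a row does not reach only later rows make up. A row lasts 1/8 s, in which the tool goes at most 62.5 mm and 10.7 degrees, less where a joint would pass 70% of its speed; a pose out of reach is approached as far as the arm can. A call with a number of a shift or a turn outside -1 to 1 is refused whole. A call with a gripper value outside its range is refused whole. The fingers move at their own pace and stop on an object; "newtons" is the grip in N (left out, the last holds). Time passes only in rows, so rows that repeat a pose let the fingers close. It gives the time, the measured TCP pose, the force, the opening and the grip force at its end, in the units of the state.
- sensors.state(): the state, without advancing time (a new reading comes with each control period).
- camera(name): name is "side" or "top" or "wrist"; returns (picture, depth): 384x512x3 uint8, red, green, blue; 384x512 float32, mm along the optical axis (not along the pixel's ray), 0 where there is no reading.
- camera_info(name): a dict with "fx", "fy", "cx", "cy" (pixels), "view" (4x4, takes a point from world to camera coordinates); the wrist camera has in their place "tool_from_camera" (4x4, takes a point from camera to tool coordinates, whose origin is the TCP and whose axes are the flange's). Camera axes: x right, y up, looking along -z (the intrinsics and any distortion apply to the point x, -y, -z); pixel columns grow to the right and rows downward; lengths in mm; the calibration is good to about 2 mm. A picture is of the moment at which its call begins: read the wrist's pose just before it. camera_info takes no time and is no camera call.
- ctrl.finish_job(): hands the job in; it is judged then, once.
Trained networks look in the newest picture that a camera, given by its name, has taken for a name from the list of things; names that differ only in an ending like _2 or _b are one class to them, and where a whole thing is asked for, a point or a joint stands for the part that bears it (a point fixed in the world has none). Each returns a list of dicts, best first, with "score" (0 to 1); they miss things now and then, are a little off and sometimes report something else, mostly with a low value. They report only what shows in the picture. A call takes as long as a camera call. They do not tell look-alikes from the thing itself.
- finder.spot_in(label, camera): "centre" ([column, row] in pixels, amid what is visible of it).
- finder.silhouettes(label, camera): "mask" (384x512 bool, what is visible of it) and "centre" ([column, row] in pixels, amid what is visible of it).
- finder.mark_of(label, camera): "centre" ([column, row] in pixels: a listed point, or the origin of a listed thing).
The state is a dict: "time": time; "joint_positions": joint angles; "joint_velocities": joint speeds; "joint_torque": joint torques, N m; "position": TCP position; "orientation": TCP orientation; "wrist_force": force on the tool from outside, world axes, zero at the start; "ft_torque": the same for the moment, N m; "gripper_width": finger opening in mm; "finger_force": force on a finger pad.
Only numpy, scipy, OpenCV 4.12 (cv2) and the standard library are available. Lean on these libraries where they do the work, as an engineer would, in place of code of your own. Each camera call takes 0.05 s, during which the arm holds its last target. There are 200 camera calls.

## Task

Check the fit of the new double-lidded tin: pick up the two nested lids together by the inner lid's post, lower them gently (do not drop them) onto the tin, long side to long side, until the inner lid is fully seated, and let go. Then take the outer lid by its collar and lift it off alone, leaving the inner lid seated and undisturbed; finish still holding the outer lid in the gripper, level and still over the tin, with its skirt about 4 cm above the top of the post. Leave the tin standing where it is, and leave the other things on the bench alone.

Things in the scene. Friction and masses are not known exactly. Their poses are not given: they have to be found in the camera images.
- tin: Open-topped rectangular tin of bare sheet steel, 130 (its x) x 100 (its y) x 60 mm high, walls 3 mm, mouth 124 x 94 mm. Stands loose and empty on the bench, 1 kg. Origin: centre of its underside, z up. Same either way round (half turn).
- inner_lid: Inner lid, aluminium, 0.3 kg: tapered plug 104 x 74 mm growing to 116 x 86 mm at height 14 mm (4 mm play each side in the tin's mouth), flange 139 (its x) x 109 (its y) x 3 mm that rests on the tin's rim, central post. Origin: centre of the plug's underside, z up; fully seated it is 46 mm above the tin's origin. Fits either way round, long side to long side. Starts on the bench, plug down.
- post_top (a point): Centre of the top of the inner lid's post: an upright square bar 18 x 18 mm, faces square to the lid's sides, from 17 to 76 mm above the inner lid's origin. It passes up through the outer lid's collar and, nested, stands 32 mm above the collar's top. Lifting the inner lid by it carries the outer lid along.
- outer_lid: Outer lid, bare sheet steel, 0.25 kg: cover 146 (its x) x 116 mm (its y), open below; skirt 2 mm thick, height 0 to 12 mm; top plate 12 to 15 mm. Origin: centre of the skirt's lower edge, z up. Starts nested: loose over the inner lid's flange (1.5 mm play each side), sides parallel, origin 5 mm above the inner lid's. Nothing locks it.
- collar_top (a point): Centre of the top of the outer lid's collar: an open square tube standing on the middle of its top plate, 46 x 46 mm outside, 38 x 38 mm inside, sides parallel to the lid's, from 15 to 39 mm above the outer lid's origin. Gripped across its outside, the outer lid lifts off alone, straight up past the post.
- spanner: Bystander: open-ended spanner, 170 mm long, lying flat between the two halves of the bench; loose. Origin: about its middle, on its underside.
- hammer: Bystander: hammer, 280 mm, lying towards the far side; loose. Origin: about its middle, on its underside.
- angle_a: Bystander: loose piece of steel angle 150 mm long, 30 mm legs; loose. Origin: about its middle, on its underside.
- angle_b: Bystander: loose piece of steel angle 110 mm long, 30 mm legs; loose. Origin: about its middle, on its underside.
- corner_frames: Bystander: three nested L-shaped steel corner strips, one loose piece, about 120 x 100 x 34 mm; loose. Origin: about its middle, on its underside.
- tape: Bystander: yellow tape measure, 65 x 34 x 60 mm; loose. Origin: about its middle, on its underside.
- screwdriver: Bystander: screwdriver, 190 mm; loose. Origin: about its middle, on its underside.
- rivet_cup: Bystander: small round black cup of rivets, 72 mm wide, 35 mm high; loose. Origin: about its middle, on its underside.
Things that resemble listed ones, but are neither listed nor needed, are in the scene too. What is shaped like the outer_lid but red or yellow is not meant.

How it is judged:
By the outcome, as a careful person would: the job done as asked, in the order asked, and still so for the second after the job is handed in, while the arm keeps its last pose, push and grip.
It also fails if it takes over 51 s, if anything falls off the work surface, if the arm or the gripper's body presses on something with over 40 N, if the wrist force passes 120 N, or if a joint passes its speed limit or range.

## Working session

There is one attempt and no reset: what is moved stays moved. The work goes in short steps, Python scripts to look and compute and a tool call to move; the robot and the scene stay as the last step left them, time stands still between calls to the robot, and variables do not carry over. Pictures are saved under pics/ and viewed, at most 10 in all, crops included, and the job is handed in when it is done.

Besides the shell and the picture viewer there is one more tool, called after ">>>" as name([rows], argument=value, ...), one row to a line, values as JSON. jog_arm: Moves the arm, as the interface text tells. Its arguments: {"type":"object","properties":{"steps":{"type":"array"},"newtons":{"type":"number"}},"required":["steps"]}

```bash
ls; mkdir -p pics; cat > h.py <<'E'
import numpy as np, cv2
from workcell import sensors, camera, camera_info, ctrl, finder
from scipy.spatial.transform import Rotation as R
def pose():
    s=sensors.state(); T=np.eye(4); q=s["orientation"]
    T[:3,:3]=R.from_quat([q[1],q[2],q[3],q[0]]).as_matrix(); T[:3,3]=s["position"]; return T
def cam2world(name,T=None):
    i=camera_info(name)
    return T@np.array(i["tool_from_camera"]) if name=="wrist" else np.linalg.inv(np.array(i["view"]))
def cloud(name,depth,T=None):
    i=camera_info(name); v,u=np.mgrid[:384,:512]
    d=depth; P=np.stack([(u-i["cx"])/i["fx"]*d,-(v-i["cy"])/i["fy"]*d,-d,np.ones_like(d)],-1)
    W=P@cam2world(name,T).T; W=W[...,:3]; W[d<=0]=np.nan; return W
def save(n,img): cv2.imwrite("pics/"+n,cv2.cvtColor(img,cv2.COLOR_RGB2BGR))
E
python3 - <<'E'
from h import *
for k,v in sensors.state().items(): print(k,np.round(v,3))
ims=[]
for n in ["top","side"]:
    p,d=camera(n); save(n+"0.png",p); np.save(n+"0.npy",d)
    i=camera_info(n); print(n,{k:np.round(v,3).tolist() for k,v in i.items()}, (d>0).mean())
    W=cloud(n,d)
    for l in ["tin","inner_lid","outer_lid","post_top","collar_top"]:
        for r in finder.mark_of(l,n)[:4]:
            c=np.round(r["centre"]).astype(int); print(n,l,round(r["score"],2),c,np.round(W[min(c[1],383),min(c[0],511)],0))
print(camera_info("wrist"))
E
```

```text
pics
time 0.0
joint_positions [-1.246  0.469 -0.049  1.534  0.024  1.141 -0.082]
joint_velocities [-0.    -0.     0.002  0.001  0.    -0.001 -0.   ]
joint_torque [-1.0000e-03 -5.1033e+01 -4.7000e-02 -2.3771e+01  1.1000e-02  8.0000e-03
 -0.0000e+00]
position [233.658 632.692 252.251]
orientation [-0.     0.176  0.984 -0.001]
wrist_force [-0.172 -0.611 -0.285]
ft_torque [ 0.018 -0.019 -0.005]
finger_force 0.0
gripper_width 85.508
top {'fx': 447.339, 'fy': 447.339, 'cx': 255.799, 'cy': 188.056, 'view': [[-0.08, -0.997, -0.003, 37.041], [0.975, -0.078, 0.21, -524.856], [-0.21, 0.014, 0.978, -1260.79], [0.0, 0.0, 0.0, 1.0]]} 0.9960428873697916
top tin 0.77 [308 190] [ 518. -164.    4.]
top inner_lid 0.49 [183 204] [496. 211.  54.]
top inner_lid 0.38 [270 114] [752. -66.  57.]
top outer_lid 0.81 [261 250] [348.  -6.   1.]
top outer_lid 0.72 [388 146] [nan nan nan]
top outer_lid 0.69 [184 203] [502. 210.  40.]
top outer_lid 0.67 [119 297] [246. 418.   2.]
top post_top 0.52 [181 198] [509. 212.  78.]
top post_top 0.23 [107 226] [458. 452.  -2.]
top collar_top 0.83 [261 252] [343.  -6.  -2.]

[... 649 characters left out ...]
ost_top 0.61 [243 146] [502. 228.  74.]
side collar_top 0.82 [183 167] [292. 224.  23.]
side collar_top 0.75 [163 129] [241. 436.  36.]
side collar_top 0.74 [204 264] [ 310. -194.   23.]
side collar_top 0.74 [207 209] [346.  18.  18.]
{'fx': 328.10170887728316, 'fy': 328.10170887728316, 'cx': 251.88659055927363, 'cy': 192.6725324057817, 'tool_from_camera': array([[-1.23006306e-04,  9.58346187e-01,  2.85609121e-01,
         7.26886480e+01],
       [ 9.99999904e-01,  2.38116537e-04, -3.68306799e-04,
        -8.74925232e-01],
       [-4.20973671e-04,  2.85609048e-01, -9.58346124e-01,
        -1.20255523e+02],
       [ 0.00000000e+00,  0.00000000e+00,  0.00000000e+00,
         1.00000000e+00]])}
```

View pics/top0.png

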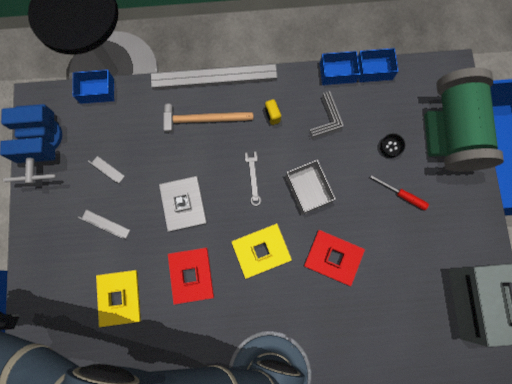

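View pics/side0.png

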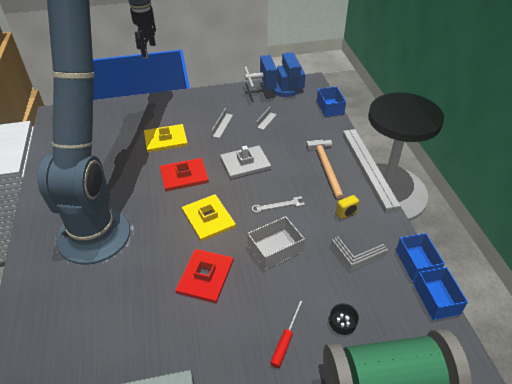

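Top view: the steel lids with post are at px (183,203), and red lids are at (191,274) and (335,257), yellow at (117,298) and (262,250). The only pair with a post and a bare grey cover is (183,203). The tin is at (310,187). I'll confirm with a crop and measure.

```bash
cat >> h.py <<'E'
def rect(P,lo,hi,c,r=110):
    """min area rect of cloud points in height band near c"""
    P=P.reshape(-1,3); P=P[np.isfinite(P).all(1)]
    m=(P[:,2]>lo)&(P[:,2]<hi)&(np.hypot(P[:,0]-c[0],P[:,1]-c[1])<r); Q=P[m]
    if len(Q)<8: return None
    (cx,cy),(w,h),a=cv2.minAreaRect(Q[:,:2].astype(np.float32))
    if w<h: w,h,a=h,w,a+90
    return dict(n=len(Q),c=np.round([cx,cy],1),wh=np.round([w,h],1),yaw=round((a+90)%180-90,2),z=np.round(np.percentile(Q[:,2],[5,50,95]),1))
E
python3 - <<'E'
from h import *
p=cv2.imread("pics/top0.png"); cv2.imwrite("pics/crop.png",cv2.resize(p[120:320,80:380],None,fx=2.6,fy=2.6,interpolation=cv2.INTER_CUBIC))
for n in ["top","side"]:
    W=cloud(n,np.load(n+"0.npy"))
    print(n,"bench",np.nanmedian(W[150:250,190:300,2]))
    for lo,hi,r in [(14,28,95),(36,52,60),(66,90,40)]: print("lid",lo,rect(W,lo,hi,(502,210),r))
    print("tin",rect(W,50,70,(520,-165),100), rect(W,15,70,(520,-165),100))
E
```

```text
top bench 1.1439293515791178
lid 14 {'n': 1643, 'c': array([504.8, 219.9]), 'wh': array([147.3, 116.2]), 'yaw': 7.99, 'z': array([15.7, 20.2, 24.7])}
lid 36 {'n': 112, 'c': array([504.5, 220.1]), 'wh': array([47.2, 46.9]), 'yaw': 7.24, 'z': array([37.5, 43.5, 49.4])}
lid 66 {'n': 45, 'c': array([504.2, 219.4]), 'wh': array([18.2, 17.8]), 'yaw': -87.55, 'z': array([68.1, 75.5, 79.7])}
tin {'n': 232, 'c': array([ 520.3, -164.6]), 'wh': array([131.2, 101.8]), 'yaw': 17.82, 'z': array([51.8, 58.8, 64.8])} {'n': 521, 'c': array([ 520.3, -164.7]), 'wh': array([131.2, 101.8]), 'yaw': 17.87, 'z': array([18.1, 46.9, 63.6])}
side bench 2.555430586925354
lid 14 {'n': 830, 'c': array([505., 218.]), 'wh': array([148.1, 124.3]), 'yaw': 8.69, 'z': array([15.7, 20.3, 24.9])}
lid 36 {'n': 98, 'c': array([504.9, 217. ]), 'wh': array([51.7, 47.1]), 'yaw': -82.28, 'z': array([36.9, 43.3, 48.4])}
lid 66 {'n': 31, 'c': array([504.7, 215.5]), 'wh': array([22.9, 17. ]), 'yaw': 79.66, 'z': array([67.6, 74.8, 79.7])}
tin {'n': 364, 'c': array([ 519.5, -165.4]), 'wh': array([133. , 105.6]), 'yaw': 18.25, 'z': array([50.9, 57.7, 62.9])} {'n': 1170, 'c': array([ 519.5, -165.7]), 'wh': array([133. , 106.2]), 'yaw': 18.08, 'z': array([17.6, 40.7, 60.8])}
```

View pics/crop.png

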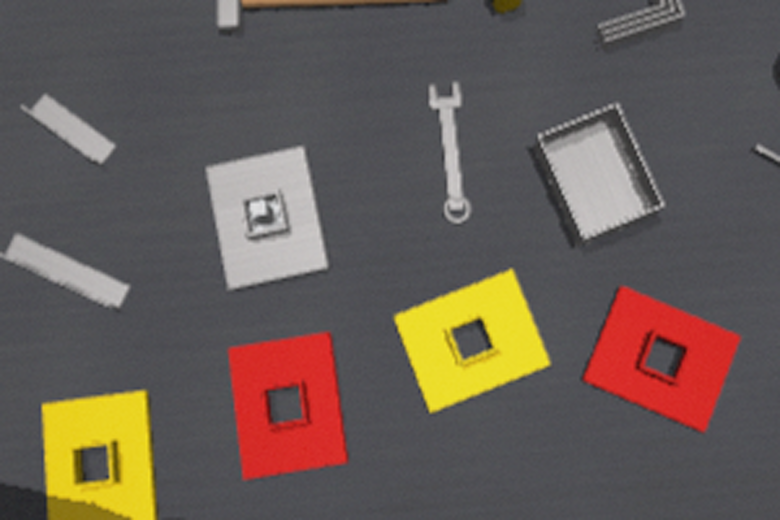

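Confirmed: the grey lid with the bright post is the target (crop px (265,215)), and the tin is at (600,170). Moving over the lid.

>>> jog_arm([
  [-1, -0.74, 0, 0, 0, 0.343, 1],
  [-1, -0.74, 0, 0, 0, 0.343, 1],
  [-1, -0.74, 0, 0, 0, 0.343, 1],
  [-1, -0.74, 0, 0, 0, 0.343, 1],
  [-1, -0.74, 0, 0, 0, 0.343, 1],
  [-1, -0.74, 0, 0, 0, 0.343, 1],
])

```text
time: 1.35
position: [302.0, 529.2, 253.5]
orientation: [-0.0, 0.658, 0.753, 0.0]
wrist_force: [0.4, -0.7, -0.6]
gripper_width: 85.1
finger_force: 0.0
```

>>> jog_arm([
  [-0.835, 0.394, 0, 0, 0, 0, 1],
  [-0.835, 0.394, 0, 0, 0, 0, 1],
])

```text
time: 1.6
position: [354.6, 449.3, 253.5]
orientation: [0.001, 0.657, 0.754, 0.0]
wrist_force: [0.3, -0.3, -0.3]
gripper_width: 85.5
finger_force: 0.0
```

>>> jog_arm([
  [-0.835, 0.394, 0, 0, 0, 0, 1],
  [-0.835, 0.394, 0, 0, 0, 0, 1],
])

```text
time: 1.85
position: [405.4, 371.4, 253.7]
orientation: [0.001, 0.658, 0.753, 0.0]
wrist_force: [0.2, 0.3, 0.0]
gripper_width: 84.9
finger_force: 0.0
```

>>> jog_arm([
  [-0.835, 0.394, 0, 0, 0, 0, 1],
  [-0.835, 0.394, 0, 0, 0, 0, 1],
])

```text
time: 2.1
position: [455.8, 294.1, 253.8]
orientation: [0.001, 0.658, 0.753, 0.0]
wrist_force: [-0.3, 0.5, -0.5]
gripper_width: 85.4
finger_force: 0.0
```

>>> jog_arm([
  [-0.835, 0.394, 0, 0, 0, 0, 1],
  [-0.835, 0.394, 0, 0, 0, 0, 1],
  [-0.835, 0.394, 0, 0, 0, 0, 1],
  [-0.835, 0.394, 0, 0, 0, 0, 1],
])

```text
time: 2.6
position: [504.0, 221.3, 253.3]
orientation: [-0.0, 0.656, 0.755, 0.0]
wrist_force: [-0.3, 0.1, 0.3]
gripper_width: 85.3
finger_force: 0.0
```

```bash
cat >> h.py <<'E'
def togo(c,yaw):
    """tool-frame normalised shift to world xy c, and turn so tool y lies along yaw (deg, mod 180)"""
    T=pose(); d=np.array([c[0],c[1],T[2,3]])-T[:3,3]; y=np.degrees(np.arctan2(T[1,1],T[0,1]))
    print("tcp",np.round(T[:3,3],1),"tool y yaw",round(y,2),"tilt",np.round(np.degrees(T[:2,2]),2),
      "shift",np.round(T[:3,:3].T@d/100,3),"turn",round(-((yaw-y+90)%180-90)/180,4))
E
cat > look.py <<'E'
from h import *
import sys
T=pose(); p,d=camera("wrist"); save(sys.argv[1],p); np.save("w.npy",d); W=cloud("wrist",d,T)
def lid(dz,c):
    for lo,hi,r in [(14,28,95),(36,52,45),(66,90,25)]:
        print("lid",lo,rect(W,lo+dz,hi+dz,c,r))
E
python3 - <<'E'
import sys; sys.argv=["","w1.png"]
exec(open("look.py").read())
lid(0,(504.5,220)); togo((504.5,220),8)
print(sensors.state()["time"],np.round(sensors.state()["joint_positions"],2))
E
```

```text
lid 14 {'n': 12419, 'c': array([505.5, 218.7]), 'wh': array([146.4, 115.9]), 'yaw': 8.05, 'z': array([17.8, 19.6, 20.9])}
lid 36 {'n': 814, 'c': array([505.3, 219. ]), 'wh': array([46.3, 46. ]), 'yaw': -82.18, 'z': array([38.3, 43.4, 44.9])}
lid 66 {'n': 389, 'c': array([505.4, 219.2]), 'wh': array([18. , 17.8]), 'yaw': -82.13, 'z': array([70.7, 75.5, 76.7])}
tcp [503.7 221.8 253.2] tool y yaw 8.13 tilt [-0.03  0.04] shift [-0.019  0.005 -0.   ] turn 0.0007
2.65 [-0.77  0.27  0.35  1.85 -0.11  1.04 -0.24]
```

View pics/w1.png

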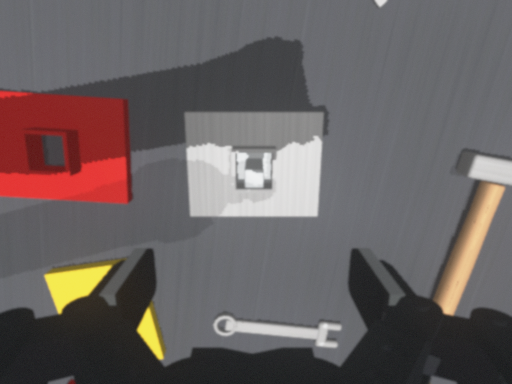

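Wrist view: target lid with post at px (254,168); the red and yellow look-alikes are off to the left. Depths agree with the top view. Descending onto the post.

>>> jog_arm([
  [-0.027, 0.011, 0.5, 0, 0, 0, 1],
  [-0.027, 0.011, 1, 0, 0, 0, 1],
  [-0.027, 0.011, 1, 0, 0, 0, 1],
])

```text
time: 3.02
position: [502.7, 218.2, 150.2]
orientation: [-0.002, 0.655, 0.755, -0.004]
wrist_force: [0.4, -0.0, 0.5]
gripper_width: 85.4
finger_force: 0.0
```

>>> jog_arm([
  [0, 0, 0.3, 0, 0, 0, 1],
  [0, 0, 0.6, 0, 0, 0, 1],
  [0, 0, 0.75, 0, 0, 0, 1],
  [0, 0, 0.82, 0, 0, 0, 1],
  [0, 0, 0.82, 0, 0, 0, 1],
  [0, 0, 0.82, 0, 0, 0, 1],
])

```text
time: 3.78
position: [506.6, 218.1, 72.3]
orientation: [0.0, 0.656, 0.755, 0.001]
wrist_force: [-0.4, 1.0, 0.5]
gripper_width: 85.6
finger_force: 0.0
```

```bash
python3 - <<'E'
import sys; sys.argv=["","w2.png"]
exec(open("look.py").read())
lid(0,(505.3,219.2)); togo((505.3,219.2),8.05)
E
```

```text
lid 14 {'n': 39657, 'c': array([505.5, 218.3]), 'wh': array([147. , 117.1]), 'yaw': 7.99, 'z': array([18.1, 19.6, 20.7])}
lid 36 {'n': 3571, 'c': array([505.4, 218.8]), 'wh': array([47. , 46.3]), 'yaw': -81.8, 'z': array([37.4, 43.4, 46.3])}
lid 66 {'n': 2119, 'c': array([505.3, 219.1]), 'wh': array([18.8, 18.2]), 'yaw': -82.51, 'z': array([68.2, 75.3, 76.4])}
tcp [506.6 218.1  72.3] tool y yaw 7.99 tilt [0.09 0.06] shift [ 0.013 -0.011 -0.   ] turn -0.0004
```

>>> jog_arm([
  [0.01, -0.01, 0, 0, 0, 0, 1],
  [0.01, -0.01, 0, 0, 0, 0, 0],
  [0.01, -0.01, 0, 0, 0, 0, 0],
  [0.01, -0.01, 0, 0, 0, 0, 0],
  [0.01, -0.01, 0, 0, 0, 0, 0],
  [0.01, -0.01, 0, 0, 0, 0, 0],
  [0.01, -0.01, 0, 0, 0, 0, 0],
  [0.01, -0.01, 0, 0, 0, 0, 0],
], newtons=80)

```text
time: 4.82
position: [505.6, 218.8, 71.6]
orientation: [0.0, 0.656, 0.755, 0.001]
wrist_force: [3.2, 1.2, 0.9]
gripper_width: 17.0
finger_force: 78.4
```

>>> jog_arm([
  [0, 0, -0.05, 0, 0, 0, 0],
  [0, 0, -0.2, 0, 0, 0, 0],
  [0, 0, -0.4, 0, 0, 0, 0],
  [0, 0, -0.65, 0, 0, 0, 0],
  [0, 0, -0.85, 0, 0, 0, 0],
  [0, 0, -1, 0, 0, 0, 0],
  [0, 0, -1, 0, 0, 0, 0],
  [0, 0, -1, 0, 0, 0, 0],
])

```text
time: 5.82
position: [504.0, 218.4, 170.6]
orientation: [-0.0, 0.656, 0.755, -0.001]
wrist_force: [0.0, 0.1, -5.8]
gripper_width: 16.7
finger_force: 78.6
```

```bash
python3 - <<'E'
import sys; sys.argv=["","w3.png"]
exec(open("look.py").read())
lid(100,(505.3,219.2)); togo((520,-165),18)
s=sensors.state(); print(s["gripper_width"],s["wrist_force"])
P=W.reshape(-1,3); m=np.isfinite(P).all(1)&(abs(P[:,2]-120)<5)&(np.hypot(P[:,0]-505,P[:,1]-219)<80)
A=np.c_[P[m,:2]-[505,219],np.ones(m.sum())]; print("plane tilt deg",np.degrees(np.linalg.lstsq(A,P[m,2],rcond=None)[0][:2]))
E
```

```text
lid 14 {'n': 35292, 'c': array([502.8, 218.2]), 'wh': array([147. , 116.6]), 'yaw': 8.2, 'z': array([117.4, 118.6, 119.7])}
lid 36 {'n': 2339, 'c': array([501.3, 229.2]), 'wh': array([46.3, 25.5]), 'yaw': 8.48, 'z': array([137.2, 142.4, 148.4])}
lid 66 {'n': 4273, 'c': array([505.4, 218.6]), 'wh': array([48.3, 24.5]), 'yaw': 7.22, 'z': array([167.9, 174.8, 186.8])}
tcp [504.  218.4 170.3] tool y yaw 8.0 tilt [-0.12 -0.06] shift [-3.819 -0.375  0.004] turn -0.0556
16.289732338602146 [ 0.24930331  0.19727257 -4.9568802 ]
plane tilt deg [-0.01665591 -0.00338704]
```

>>> jog_arm([
  [-0.15, -0.015, 0, 0, 0, 0, 0],
  [-0.5, -0.05, 0, 0, 0, 0, 0],
  [-0.95, -0.09, 0, 0, 0, 0, 0],
])

```text
time: 6.25
position: [508.8, 121.9, 170.8]
orientation: [-0.0, 0.656, 0.755, -0.0]
wrist_force: [0.9, -0.9, -5.4]
gripper_width: 16.5
finger_force: 78.5
```

>>> jog_arm([
  [-0.45, -0.045, 0, 0, 0, 0, 0],
  [-0.95, -0.09, 0, 0, 0, 0, 0],
])

```text
time: 6.5
position: [512.8, 25.6, 170.9]
orientation: [-0.0, 0.656, 0.755, -0.0]
wrist_force: [0.1, -1.3, -5.2]
gripper_width: 16.6
finger_force: 78.5
```

>>> jog_arm([
  [-0.45, -0.045, 0, 0, 0, 0, 0],
  [-0.95, -0.09, 0, 0, 0, 0, 0],
])

```text
time: 6.75
position: [516.9, -69.7, 170.9]
orientation: [-0.0, 0.656, 0.755, -0.0]
wrist_force: [1.6, 0.0, -5.7]
gripper_width: 16.2
finger_force: 78.5
```

>>> jog_arm([
  [-0.4, -0.045, 0, 0, 0, -0.0186, 0],
  [-0.7, -0.07, 0, 0, 0, -0.037, 0],
  [-0.9, -0.09, 0, 0, 0, -0.0556, 0],
  [-0.97, -0.1, 0, 0, 0, -0.0556, 0],
  [-0.97, -0.1, 0, 0, 0, -0.0556, 0],
  [-0.97, -0.1, 0, 0, 0, -0.0556, 0],
  [-0.97, -0.1, 0, 0, 0, -0.0556, 0],
])

```text
time: 7.62
position: [521.4, -163.6, 171.2]
orientation: [-0.0, 0.587, 0.809, 0.0]
wrist_force: [-0.3, -0.5, -5.6]
gripper_width: 16.5
finger_force: 78.6
```

```bash
python3 - <<'E'
import sys; sys.argv=["","w4.png"]
exec(open("look.py").read())
lid(99,(520.7,-165.4)); togo((520.7,-165.4),18)
for n in ["top","side"]:
    p,d=camera(n); save(n+"4.png",p); np.save(n+"4.npy",d); V=cloud(n,d)
    print(n,rect(V,111,128,(520,-165),100)); print(rect(V,30,70,(520,-165),110))
print(sensors.state()["time"])
E
```

```text
lid 14 {'n': 35415, 'c': array([ 520.3, -163.7]), 'wh': array([146.8, 116.3]), 'yaw': 18.17, 'z': array([117.9, 119.2, 120.3])}
lid 36 {'n': 2389, 'c': array([ 516.8, -153.3]), 'wh': array([46.2, 25.3]), 'yaw': 18.39, 'z': array([136.3, 142.9, 147. ])}
lid 66 {'n': 4311, 'c': array([ 519.6, -164.2]), 'wh': array([46. , 23.7]), 'yaw': 17.95, 'z': array([167.1, 175.3, 186.5])}
tcp [ 521.4 -163.8  171.2] tool y yaw 18.09 tilt [-0.01  0.02] shift [-0.013 -0.011 -0.   ] turn 0.0005
top {'n': 432, 'c': array([ 538.4, -129.6]), 'wh': array([90.1, 66.1]), 'yaw': 17.86, 'z': array([115.1, 119.8, 124. ])}
{'n': 9, 'c': array([ 525.5, -110.5]), 'wh': array([59. ,  1.2]), 'yaw': 17.62, 'z': array([30.9, 33.7, 41.4])}
side {'n': 1419, 'c': array([ 519.3, -163.6]), 'wh': array([148.2, 121.4]), 'yaw': 17.92, 'z': array([114.9, 120. , 123.8])}
{'n': 490, 'c': array([ 519.9, -167.3]), 'wh': array([131.7, 103.5]), 'yaw': 17.28, 'z': array([32. , 48.5, 61.3])}
7.775
```

View pics/side4.png

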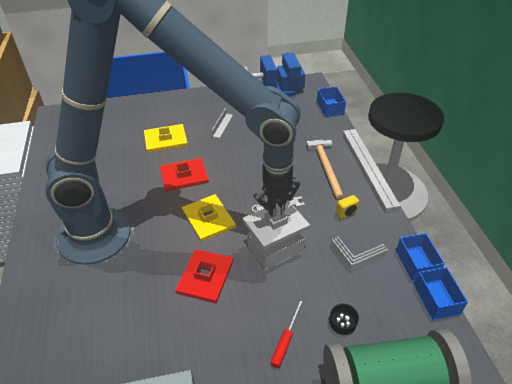

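Side view: the lids are held level at (277,222) directly over the tin (275,252). Lowering.

>>> jog_arm([
  [-0.013, -0.011, 0, 0, 0, 0, 0],
  [-0.013, -0.011, 0.12, 0, 0, 0, 0],
  [-0.013, -0.011, 0.24, 0, 0, 0, 0],
  [-0.013, -0.011, 0.32, 0, 0, 0, 0],
  [-0.013, -0.011, 0.36, 0, 0, 0, 0],
  [-0.013, -0.011, 0.36, 0, 0, 0, 0],
  [-0.013, -0.011, 0.36, 0, 0, 0, 0],
])

```text
time: 8.65
position: [520.9, -166.5, 135.6]
orientation: [0.0, 0.588, 0.809, 0.0]
wrist_force: [-0.4, -0.0, -5.7]
gripper_width: 16.7
finger_force: 78.4
```

>>> jog_arm([
  [0, 0, 0.02, 0, 0, 0, 0],
  [0, 0, 0.04, 0, 0, 0, 0],
  [0, 0, 0.06, 0, 0, 0, 0],
  [0, 0, 0.08, 0, 0, 0, 0],
  [0, 0, 0.08, 0, 0, 0, 0],
])

```text
time: 9.28
position: [520.5, -166.3, 127.0]
orientation: [-0.0, 0.588, 0.809, -0.0]
wrist_force: [1.0, -0.2, -5.8]
gripper_width: 16.6
finger_force: 78.4
```

```bash
python3 - <<'E'
from h import *
togo((520.7,-165.4),18); s=sensors.state(); print(s["wrist_force"],s["ft_torque"])
p,d=camera("side"); V=cloud("side",d); print(rect(V,66,82,(520,-165),100)); print(rect(V,20,58,(520,-165),110))
E
```

```text
tcp [ 520.5 -166.3  127. ] tool y yaw 18.0 tilt [-0.03  0.01] shift [0.008 0.005 0.   ] turn 0.0
[ 1.02232192 -0.20122326 -5.79253005] [-0.01504533 -0.03108548  0.00614901]
{'n': 1366, 'c': array([ 518.7, -165.6]), 'wh': array([148.4, 122.6]), 'yaw': 17.68, 'z': array([70.3, 75.6, 79.4])}
{'n': 304, 'c': array([ 507.5, -204.5]), 'wh': array([158.9,  79.4]), 'yaw': -18.57, 'z': array([21.5, 33.3, 47.3])}
```

>>> jog_arm([
  [0.005, 0.003, 0.015, 0, 0, 0, 0],
  [0.005, 0.003, 0.03, 0, 0, 0, 0],
  [0.005, 0.003, 0.045, 0, 0, 0, 0],
  [0.005, 0.003, 0.06, 0, 0, 0, 0],
  [0.005, 0.003, 0.07, 0, 0, 0, 0],
  [0.005, 0.003, 0.07, 0, 0, 0, 0],
])

```text
time: 10.07
position: [520.7, -165.8, 120.2]
orientation: [-0.0, 0.588, 0.809, -0.0]
wrist_force: [0.3, 0.5, -5.1]
gripper_width: 16.4
finger_force: 78.4
```

>>> jog_arm([
  [0, 0, 0.008, 0, 0, 0, 0],
  [0, 0, 0.016, 0, 0, 0, 0],
  [0, 0, 0.02, 0, 0, 0, 0],
  [0, 0, 0.02, 0, 0, 0, 0],
])

```text
time: 10.58
position: [520.7, -165.8, 118.2]
orientation: [-0.0, 0.588, 0.809, 0.0]
wrist_force: [0.0, -0.8, -4.3]
gripper_width: 16.6
finger_force: 78.4
```

>>> jog_arm([
  [0, 0, 0.005, 0, 0, 0, 0],
  [0, 0, 0.01, 0, 0, 0, 0],
  [0, 0, 0.01, 0, 0, 0, 0],
])

```text
time: 10.95
position: [520.8, -165.8, 117.6]
orientation: [0.0, 0.588, 0.809, 0.0]
wrist_force: [-1.0, 0.9, -1.1]
gripper_width: 16.9
finger_force: 79.1
```

>>> jog_arm([
  [0, 0, 0.005, 0, 0, 0, 0],
  [0, 0, 0.01, 0, 0, 0, 0],
  [0, 0, 0.01, 0, 0, 0, 0],
])

```text
time: 11.32
position: [520.8, -165.8, 117.6]
orientation: [-0.0, 0.588, 0.809, 0.0]
wrist_force: [-4.1, 1.8, 6.6]
gripper_width: 16.5
finger_force: 80.4
```

```bash
python3 - <<'E'
import sys; sys.argv=["","w5.png"]
exec(open("look.py").read())
lid(46,(520.7,-165.4)); s=sensors.state(); print(s["wrist_force"])
P=W.reshape(-1,3); m=np.isfinite(P).all(1)&(abs(P[:,2]-66)<6)&(np.hypot(P[:,0]-520,P[:,1]+165)<80)
A=np.c_[P[m,:2]-[520,-165],np.ones(m.sum())]; c=np.linalg.lstsq(A,P[m,2],rcond=None)[0]; print("tilt deg",np.degrees(c[:2]),"plate z",c[2])
p,d=camera("side"); save("side5.png",cv2.resize(p[160:300,190:360],None,fx=4,fy=4)); V=cloud("side",d)
print(rect(V,61,75,(520,-165),100)); 
E
```

```text
lid 14 {'n': 35408, 'c': array([ 519.7, -166. ]), 'wh': array([147.1, 116.5]), 'yaw': 18.07, 'z': array([64.4, 65.6, 66.8])}
lid 36 {'n': 2346, 'c': array([ 516.4, -155.8]), 'wh': array([46.2, 25.9]), 'yaw': 17.87, 'z': array([83.4, 89.3, 93.9])}
lid 66 {'n': 4299, 'c': array([ 521.2, -165.4]), 'wh': array([46.3, 23.5]), 'yaw': 18.17, 'z': array([114. , 121.8, 133.1])}
[-3.64041112  1.26610215  7.74683809]
tilt deg [0.05976393 0.03457141] plate z 65.58000840821768
{'n': 1303, 'c': array([ 519. , -165.6]), 'wh': array([148.3, 121.2]), 'yaw': 18.57, 'z': array([62.7, 66.6, 70.4])}
```

View pics/side5.png

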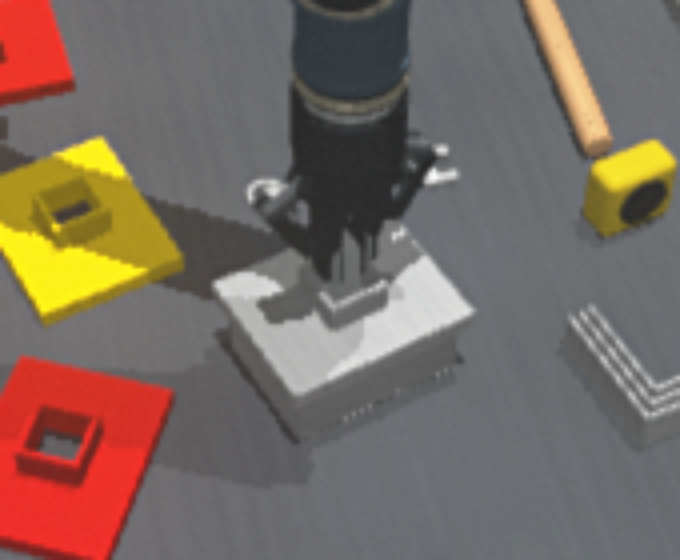

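Crop: lids sit flat on the tin (crop px (345,330)), plate height 65.6 mm vs 66 expected, level – seated. Releasing.

>>> jog_arm([
  [0, 0, 0, 0, 0, 0, 1],
  [0, 0, 0, 0, 0, 0, 1],
  [0, 0, 0, 0, 0, 0, 1],
  [0, 0, 0, 0, 0, 0, 1],
  [0, 0, 0, 0, 0, 0, 1],
  [0, 0, 0, 0, 0, 0, 1],
  [0, 0, 0, 0, 0, 0, 1],
])

```text
time: 12.3
position: [520.7, -165.8, 116.2]
orientation: [-0.0, 0.588, 0.809, 0.0]
wrist_force: [-0.2, -0.0, 0.7]
gripper_width: 85.4
finger_force: 0.0
```

```bash
python3 - <<'E'
import sys; sys.argv=["","w6.png"]
exec(open("look.py").read())
lid(46,(520.7,-165.4)); togo((520.7,-165.4),18)
E
```

```text
lid 14 {'n': 39989, 'c': array([ 519.9, -166.2]), 'wh': array([146.7, 116.8]), 'yaw': 18.07, 'z': array([64.3, 65.6, 66.8])}
lid 36 {'n': 3633, 'c': array([ 519.7, -165.9]), 'wh': array([47. , 46.3]), 'yaw': -72.19, 'z': array([83.2, 89.4, 92.4])}
lid 66 {'n': 2195, 'c': array([ 520. , -165.4]), 'wh': array([18.8, 18. ]), 'yaw': -71.82, 'z': array([114.2, 121.4, 122.4])}
tcp [ 520.7 -165.8  116.2] tool y yaw 17.99 tilt [-0.    0.01] shift [0.004 0.001 0.   ] turn -0.0
```

>>> jog_arm([
  [0, -0.004, 0.1, 0, 0, 0, 1],
  [0, -0.004, 0.2, 0, 0, 0, 1],
  [0, -0.004, 0.26, 0, 0, 0, 1],
  [0, -0.004, 0.28, 0, 0, 0, 1],
  [0, -0.004, 0.28, 0, 0, 0, 1],
  [0, -0.004, 0.28, 0, 0, 0, 1],
])

```text
time: 13.1
position: [520.6, -166.0, 88.5]
orientation: [0.0, 0.588, 0.809, 0.0]
wrist_force: [0.8, -0.4, -0.1]
gripper_width: 85.8
finger_force: 0.0
```

>>> jog_arm([
  [0, 0, 0, 0, 0, 0, 0.6],
  [0, 0, 0, 0, 0, 0, 0.5],
  [0, 0, 0, 0, 0, 0, 0.4],
  [0, 0, 0, 0, 0, 0, 0],
  [0, 0, 0, 0, 0, 0, 0],
  [0, 0, 0, 0, 0, 0, 0],
], newtons=30)

```text
time: 13.85
position: [520.8, -165.9, 88.5]
orientation: [0.0, 0.588, 0.809, 0.0]
wrist_force: [1.2, 1.0, 3.1]
gripper_width: 45.2
finger_force: 33.0
```

>>> jog_arm([
  [0, 0, 0, 0, 0, 0, 0],
  [0, 0, 0, 0, 0, 0, 0],
  [0, 0, 0, 0, 0, 0, 0],
], newtons=60)

```text
time: 14.22
position: [520.9, -166.0, 88.7]
orientation: [0.0, 0.588, 0.809, 0.0]
wrist_force: [0.1, 0.9, 6.0]
gripper_width: 44.8
finger_force: 62.2
```

```bash
python3 - <<'E'
import sys; sys.argv=["","w7.png"]
exec(open("look.py").read())
lid(46,(520.7,-165.4)); togo((520.7,-165.4),18); s=sensors.state(); print(s["wrist_force"],s["ft_torque"],s["gripper_width"])
E
```

```text
lid 14 {'n': 43097, 'c': array([ 519.7, -165.3]), 'wh': array([147.2, 114.7]), 'yaw': 18.07, 'z': array([64.2, 65.6, 66.8])}
lid 36 {'n': 6783, 'c': array([ 519.9, -165.8]), 'wh': array([72.4, 47.4]), 'yaw': 17.59, 'z': array([83.2, 89.5, 96.3])}
lid 66 {'n': 3617, 'c': array([ 519.6, -161.8]), 'wh': array([45.1, 25.8]), 'yaw': 18.34, 'z': array([114. , 121.4, 123. ])}
tcp [ 520.9 -165.9   88.7] tool y yaw 18.0 tilt [0.06 0.  ] shift [ 0.006  0.    -0.   ] turn -0.0
[1.37397757 0.38178645 5.8377634 ] [ 0.11279275 -0.06280885 -0.02823891] 44.90042114352311
```

>>> jog_arm([
  [0, 0, -0.02, 0, 0, 0, 0],
  [0, 0, -0.05, 0, 0, 0, 0],
  [0, 0, -0.09, 0, 0, 0, 0],
  [0, 0, -0.14, 0, 0, 0, 0],
  [0, 0, -0.2, 0, 0, 0, 0],
  [0, 0, -0.2, 0, 0, 0, 0],
  [0, 0, -0.2, 0, 0, 0, 0],
])

```text
time: 15.15
position: [520.3, -165.8, 108.3]
orientation: [-0.0, 0.588, 0.809, 0.0]
wrist_force: [0.2, -0.1, -2.4]
gripper_width: 44.9
finger_force: 61.7
```

```bash
python3 - <<'E'
import sys; sys.argv=["","w8.png"]
exec(open("look.py").read())
lid(66,(520.7,-165.4)); togo((520.7,-165.4),18); s=sensors.state(); print(s["wrist_force"],s["ft_torque"],s["gripper_width"])
i=rect(W,117,126,(520.5,-165.4),14); print("post",i)
E
```

```text
lid 14 {'n': 43012, 'c': array([ 519.5, -166. ]), 'wh': array([147.5, 116.5]), 'yaw': 17.99, 'z': array([84.2, 85.2, 86.4])}
lid 36 {'n': 7409, 'c': array([ 519.3, -165.9]), 'wh': array([72.7, 47.4]), 'yaw': 17.5, 'z': array([103.3, 109. , 116.1])}
lid 66 {'n': 250, 'c': array([ 516.6, -152.1]), 'wh': array([45. ,  6.9]), 'yaw': 17.47, 'z': array([138.1, 151.6, 155.7])}
tcp [ 520.3 -165.8  108.2] tool y yaw 18.0 tilt [-0.02  0.01] shift [ 0.003  0.006 -0.   ] turn 0.0
[ 0.1071886   0.35917234 -3.10199307] [ 0.00625269  0.02411728 -0.04173633] 44.80797114426661
post {'n': 2197, 'c': array([ 519.9, -165.7]), 'wh': array([19.3, 17.9]), 'yaw': -71.43, 'z': array([118.7, 121.5, 122.5])}
```

Only the outer lid rises (about 2.5 N), and the post top stays at 122 mm. Lifting the remaining 91 mm.

>>> jog_arm([
  [0, 0, -0.08, 0, 0, 0, 0],
  [0, 0, -0.22, 0, 0, 0, 0],
  [0, 0, -0.38, 0, 0, 0, 0],
  [0, 0, -0.55, 0, 0, 0, 0],
  [0, 0, -0.7, 0, 0, 0, 0],
  [0, 0, -0.82, 0, 0, 0, 0],
  [0, 0, -0.91, 0, 0, 0, 0],
  [0, 0, -0.91, 0, 0, 0, 0],
  [0, 0, -0.91, 0, 0, 0, 0],
  [0, 0, -0.91, 0, 0, 0, 0],
])

```text
time: 16.45
position: [520.0, -165.8, 198.6]
orientation: [-0.001, 0.588, 0.809, -0.0]
wrist_force: [-0.0, 0.5, -2.8]
gripper_width: 45.0
finger_force: 61.8
```

```bash
python3 - <<'E'
import sys; sys.argv=["","w9.png"]
exec(open("look.py").read())
lid(157,(520.7,-165.4)); togo((520.7,-165.4),18); s=sensors.state(); print(s["time"],s["wrist_force"],s["gripper_width"])
p,d=camera("side"); save("side9.png",cv2.resize(p[120:300,190:360],None,fx=3.3,fy=3.3)); V=cloud("side",d)
for lo,hi in [(168,188),(108,128),(56,70)]: print(lo,rect(V,lo,hi,(520,-165),110 if lo!=108 else 30))
P=W.reshape(-1,3); m=np.isfinite(P).all(1)&(abs(P[:,2]-177)<6)&(np.hypot(P[:,0]-520,P[:,1]+165)<80)
A=np.c_[P[m,:2]-[520,-165],np.ones(m.sum())]; c=np.linalg.lstsq(A,P[m,2],rcond=None)[0]; print("tilt deg",np.degrees(c[:2]),"plate z",c[2])
E
```

```text
lid 14 {'n': 43471, 'c': array([ 519.1, -165.9]), 'wh': array([147.4, 116.3]), 'yaw': 18.03, 'z': array([174.5, 175.6, 176.9])}
lid 36 {'n': 6838, 'c': array([ 519.2, -165.8]), 'wh': array([72.3, 47.3]), 'yaw': 17.91, 'z': array([194.1, 199.4, 206.5])}
lid 66 {'n': 273, 'c': array([ 516.3, -152.3]), 'wh': array([45.1,  6.6]), 'yaw': 18.37, 'z': array([228. , 242.6, 246.8])}
tcp [ 520.1 -165.8  198.7] tool y yaw 17.99 tilt [-0.07  0.01] shift [ 0.002  0.008 -0.   ] turn -0.0
16.5 [-0.49796795 -0.18008587 -3.48668227] 45.12293367918254
168 {'n': 1379, 'c': array([ 519.3, -166.3]), 'wh': array([149., 121.]), 'yaw': 17.5, 'z': array([171.6, 176.3, 180.8])}
108 None
56 {'n': 1060, 'c': array([ 519.3, -165.4]), 'wh': array([139.7, 114.8]), 'yaw': 19.09, 'z': array([59.9, 63.4, 66.7])}
tilt deg [ 0.00578538 -0.18976396] plate z 175.73583096239398
```

View pics/side9.png

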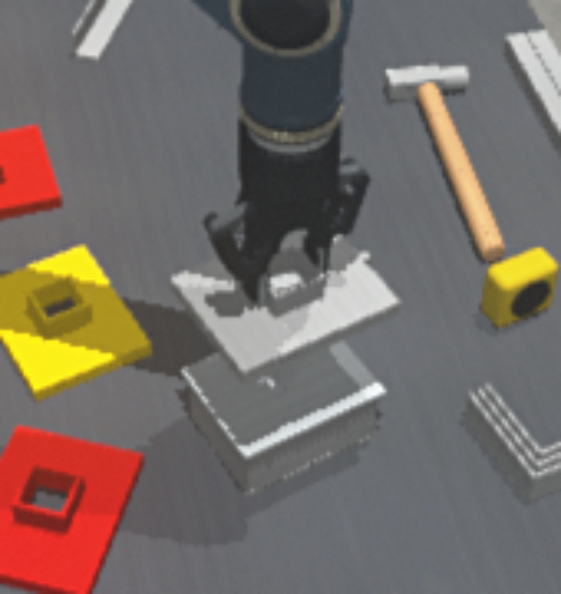

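The crop shows the outer lid held level (crop px (285,305)) and the inner lid flange flat on the tin rim (285,410). The flange top measures 63 mm, which means it is seated. The skirt is about 39 mm above the post. Handing in.

>>> jog_arm([
  [0, 0, -0.008, 0, 0, 0, 0],
  [0, 0, -0.008, 0, 0, 0, 0],
  [0, 0, -0.008, 0, 0, 0, 0],
  [0, 0, -0.008, 0, 0, 0, 0],
  [0, 0, -0.008, 0, 0, 0, 0],
])

```text
time: 17.18
position: [520.4, -165.9, 200.1]
orientation: [-0.0, 0.588, 0.809, 0.0]
wrist_force: [0.1, 0.4, -3.1]
gripper_width: 45.1
finger_force: 61.8
```

```bash
python3 -c "
from workcell import *
from workcell import ctrl
print(ctrl.finish_job())"
```

```text
the job is handed in; nothing more can be done
None
```

The job is handed in at about 17 s: the inner lid is seated on the tin, and the outer lid is held level over it with its skirt about 4 cm above the post top.

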